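# Bed the steel mill roller in the V-blocks

## Robot

A 7-joint arm with a two-finger parallel gripper is mounted at the origin on the work surface. World frame = base frame: x ahead of the robot, y to its left, z up, the work surface at z = 0. Lengths are in m, angles in rad, forces in N, time in s.
With the tool pointing down it reaches from about 0.425 to 0.875 m from the base axis. Payload 4.7 kg.
Tool frame: the origin (TCP) lies midway between the tips of the shut fingers; the grasp point (between the pads) lies 19 mm behind it; z points along the fingers, x is the direction in which the jaws open and shut, and the axes are right-handed (so a half turn about z gives the same grasp; the last joint's range is limited). The gripper opens to 87 mm and grips with 3 to 60 N. Pads are 19 mm wide; open, the fingers measure 117 mm over their backs; the gripper's body (75 mm by 190 mm) begins 51 mm behind the grasp point.
Start: joints at [-1.247, 0.321, -0.07, 1.45, 0.023, 1.371, -0.057], TCP at [0.198, 0.619, 0.223] pointing down, gripper open.
Joint ranges: [-2.86, 2.86], [-0.3, 2.09], [-1.38, 1.24], [0.06, 2.45], [-1.56, 4.7], [0.09, 2.05], [-2.69, 2.69]. Speed limits (rad/s): [2.57, 2.57, 3.14, 3.14, 3.14, 3.14, 3.14].

## Interface

Orientations are given as a rotation vector (axis times angle).
In Python, from bench import get_state, eyes, ticket gives the robot as it stands.
- The arm moves only by the tool carry_out, never from a script. Its argument "motion" is a list of rows, each a list of 2 entries, a list of its own where there are three numbers: the shift along the world's x, y, z in m, then the turn about the world's z in rad. A call has 1 to 20 rows; each row is the pose to reach, as a shift and turn from the pose commanded when the call began; what a row does not reach only later rows make up. A row lasts 1/10 s, in which the tool goes at most 50 mm and 8.59 degrees, less where a joint would pass 70% of its speed; a pose out of reach is approached as far as the arm can. A call with a gripper value outside its range is refused whole. "grip" is the gripper command: -1 is fully open, 1 is shut, values between are in proportion, set as the call begins (left out, the last holds). The fingers move at their own pace and stop on an object; "squeeze" is the grip in N (left out, the last holds). Time passes only in rows, so rows that repeat a pose let the fingers close. It gives the time, the measured TCP pose, the force and the opening at its end, in the units of the state.
- get_state(): the state, without advancing time (a new reading comes with each control period).
- eyes.get_image(name): name is "side" or "top"; returns a dict with "pixels" (384x512x3 uint8, blue, green, red), "mtx" (3x3 intrinsics, pixels), "dist_coeffs" ([k1, k2, p1, p2, k3] as OpenCV has them; the pictures are not rectified), "extrinsics" (4x4, takes a point from camera to world coordinates). Camera axes: x right, y down, z forward; pixel columns grow to the right and rows downward; lengths in m; the calibration is good to about 2 mm. A picture is of the moment at which its call begins. There is no depth.
- ticket.close_job(): hands the job in, once; it reports no verdict.
The state is a dict: "time": time; "joint_positions": joint angles; "qd": joint speeds; "joint_torque": joint torques, N m; "position": TCP position; "tool_rot": TCP orientation; "ft_force": force on the tool from outside, world axes, zero at the start; "torque": the same for the moment, N m; "grip_width": opening from 0.0 (shut) to 1.0 (fully open).
Only numpy, scipy, OpenCV 4.12 (cv2) and the standard library are available. Lean on these libraries where they do the work, as an engineer would, in place of code of your own. Each camera call takes 0.05 s, during which the arm holds its last target. There are 200 camera calls.

## Task

Lift the bare steel mill roller out of the wooden rack and lower it into the pair of V-blocks, ready for clamping: both end journals resting in the Vs, the thick part between the two blocks. Let go only once it is down in the Vs, do not drop it in, and leave the red-brown rubber roller in its place in the rack.

Things in the scene. Friction and masses are not known exactly. Their poses are not given: they have to be found in the camera images.
- roller: The bare steel roller, lying level, 0.45 to 0.8 kg: a finely ribbed barrel 32 mm in diameter and 100 mm long, with a smooth journal 18 mm in diameter and 42 mm long at each end (184 mm overall). Origin: its middle, on the axis; x runs along the axis (both ends alike; it may be turned about x by any angle). It starts in the rack with its axis 42 mm above the table.
- vblock: Fixture fixed to the table: blue base 200 x 110 x 10 mm with two dark steel V-blocks 18 mm long, 60 wide, 56 high, inner faces 140 apart, free between. Origin: centre of the underside; x along the groove, z up. V: 90 deg, 40 mm wide on top, bottom line 36 mm up at y = 0; a bedded roller's axis is 49 mm up. Unused yellow straps beside them, y 35 to 85 mm, to 66 mm high.
- rack: Wooden rack fixed to the table, 170 x 210 mm. Origin: centre of its underside; x runs along the rollers, which lie side by side at y = +50 and -50 mm (which is where varies). Base 6 mm thick; two end walls 45 mm high, inner faces 132 mm apart, with flat-bottomed notches 30 mm wide and 12 deep for the journals. Between the walls the barrels' sides are free.
- rubber_roller: The other roller, a bystander that stays in the rack: same shape and size as the steel one, but its barrel is smooth red-brown rubber (0.4 kg). Origin: its middle, on the axis; x along the axis.
There are look-alikes about, which are no part of the job. Of the things that look like the vblock, the larger one is meant.

How it is judged:
By the outcome, as a careful person would: the job done as asked, in the order asked, and still so for the second after the job is handed in, with the robot touching nothing.
It also fails if it takes over 42 s, if anything falls off the work surface, if the arm or the gripper's body presses on something with over 40 N, if the wrist force passes 120 N, or if a joint passes its speed limit or range.

## Working session

There is one attempt and no reset: what is moved stays moved. The work goes in short steps, Python scripts to look and compute and a tool call to move; the robot and the scene stay as the last step left them, time stands still between calls to the robot, and variables do not carry over. Pictures are saved under pics/ and viewed, about 8 in all and at most 12, crops included, and the job is handed in when it is done.

Besides the shell and the picture viewer there is one more tool, called after "Call:" by a JSON object that holds its "op" and its "data". carry_out: Moves the arm, as the interface text tells. Its arguments: {"type":"object","properties":{"motion":{"type":"array","items":{"type":"array"}},"grip":{"type":"number"},"squeeze":{"type":"number"}},"required":["motion"]}

```bash
mkdir -p pics
cat > h.py <<'E'
import numpy as np, cv2
from bench import get_state, eyes, ticket
def grab(n,f=None):
    d=eyes.get_image(n)
    if f: cv2.imwrite('pics/'+f,d['pixels'])
    return d
def ray(d,uv):
    p=cv2.undistortPoints(np.array([[uv]],float),np.array(d['mtx'],float),np.array(d['dist_coeffs'],float))[0,0]
    T=np.array(d['extrinsics']); return T[:3,3],T[:3,:3]@np.array([p[0],p[1],1])
def onz(d,uv,z):
    o,v=ray(d,uv); return o+v*(z-o[2])/v[2]
def proj(d,P):
    T=np.linalg.inv(np.array(d['extrinsics'])); r,_=cv2.Rodrigues(T[:3,:3])
    return cv2.projectPoints(np.array(P,float).reshape(-1,3),r,T[:3,3],np.array(d['mtx'],float),np.array(d['dist_coeffs'],float))[0][:,0]
E
python3 - <<'E'
from h import *
np.set_printoptions(precision=4,suppress=True)
for n in('top','side'):
    d=grab(n,n+'0.png'); np.savez(n+'0.npz',**d); print(d['extrinsics'])
print(get_state())
E
```

```text
[[ 0.1569 -0.9659  0.2059  0.3653]
 [-0.9876 -0.1545  0.0277 -0.1122]
 [ 0.005  -0.2077 -0.9782  1.3211]
 [ 0.      0.      0.      1.    ]]
[[-0.9117 -0.2813  0.2994  0.2829]
 [-0.4107  0.6056 -0.6816  0.678 ]
 [ 0.0104 -0.7444 -0.6676  0.8208]
 [ 0.      0.      0.      1.    ]]
{'time': 0.1, 'joint_positions': array([-1.2469,  0.3218, -0.0701,  1.4515,  0.0226,  1.3708, -0.0569]), 'qd': array([-0.0023, -0.0042, -0.0007, -0.0022,  0.0009,  0.0015, -0.0007]), 'joint_torque': array([ -0.    , -49.2577,  -0.4055, -31.3399,  -0.0641,   0.0395,
         0.0001]), 'position': array([0.1981, 0.6186, 0.2216]), 'tool_rot': array([ 2.5367,  1.8515, -0.0021]), 'ft_force': array([ 0.1872, -0.1202, -0.3677]), 'torque': array([ 0.0683, -0.0232,  0.0286]), 'grip_width': 0.9994879574184321}
```

View pics/top0.png

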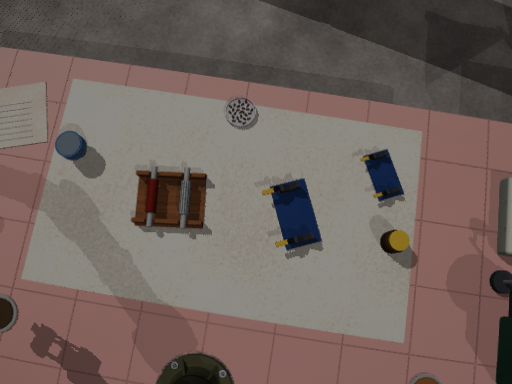

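View pics/side0.png

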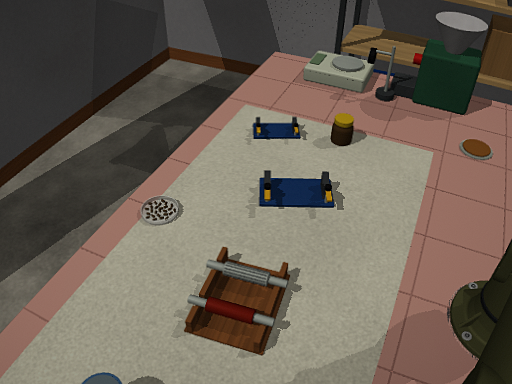

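Top view: the steel ribbed roller is at (185,197) and the rubber one at (152,195) in the rack at (170,198). There are two V-block look-alikes: A at (296,214), larger, and B at (384,175), smaller. A fits. I'll confirm with a crop and measure.

Run:
```python
from h import *
np.set_printoptions(precision=4,suppress=True)
L=lambda n:dict(np.load(n+'0.npz'))
t,s=L('top'),L('side')
for nm,d in(('top',t),('side',s)):
    hsv=cv2.cvtColor(d['pixels'],cv2.COLOR_BGR2HSV)
    m=cv2.inRange(hsv,(105,120,40),(130,255,255))
    n,lab,st,c=cv2.connectedComponentsWithStats(m)
    for i in range(1,n):
        if st[i,4]>100:
            pts=np.argwhere(lab==i)[:,::-1].astype(np.int32)
            b=cv2.minAreaRect(pts); q=cv2.boxPoints(b)
            W=np.array([onz(d,p,.01) for p in q])[:,:2]
            print(nm,'blue',b,W.mean(0),np.linalg.norm(W[1]-W[0]),np.linalg.norm(W[2]-W[1]))
c1=cv2.resize(t['pixels'][155:260,120:330],None,fx=3.8,fy=3.8,interpolation=cv2.INTER_CUBIC)
cv2.imwrite('pics/ctop.png',c1)
c2=cv2.resize(s['pixels'][160:360,175:350],None,fx=3,fy=3,interpolation=cv2.INTER_CUBIC)
cv2.imwrite('pics/cside.png',c2)
```

```text
top blue ((75.43094635009766, 145.63143920898438), (20.517799377441406, 27.248289108276367), 11.768290519714355) [0.6613 0.5078] 0.0889937710898991 0.06835555161061328
top blue ((383.22772216796875, 175.2227783203125), (46.59089279174805, 24.919673919677734), 69.14553833007812) [ 0.72   -0.4666] 0.08151099237091781 0.14664509317339983
top blue ((295.1038513183594, 213.88075256347656), (63.849815368652344, 35.520843505859375), 74.74488067626953) [ 0.5572 -0.2105] 0.11059996441949024 0.195698881684611
side blue ((276.0, 130.5), (13.0, 46.0), 90.0) [ 0.7207 -0.4569] 0.15164534607499947 0.07557990191589785
side blue ((296.5007629394531, 191.46669006347656), (73.58183288574219, 26.637866973876953), 1.2730300426483154) [ 0.5565 -0.2071] 0.10996624491709438 0.2081642543057926
```

View pics/ctop.png

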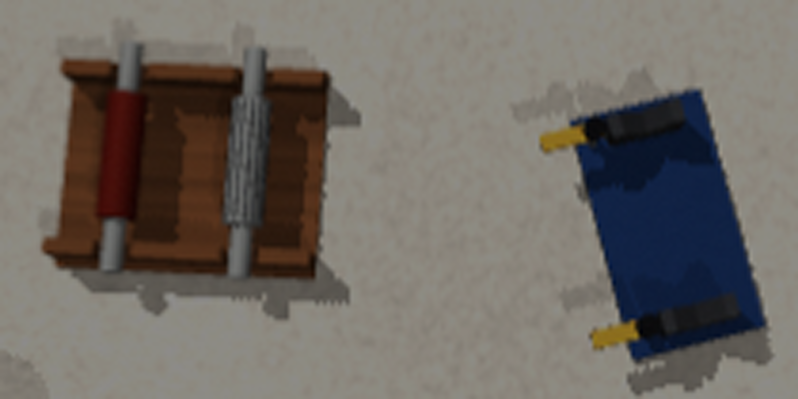

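View pics/cside.png

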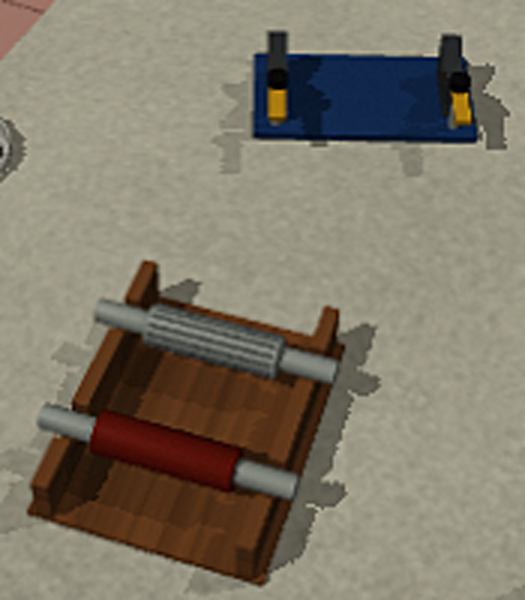

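The crops confirm both: the ribbed grey roller is on the right side of the rack (top (185,197)). Block A's base measures about 197 x 111 mm, against 147 x 81 mm for B, so A is meant. Next I'll get precise axes.

```bash
cat > m.py <<'E'
from h import *
np.set_printoptions(precision=4,suppress=True)
t,s=[dict(np.load(n+'0.npz')) for n in('top','side')]
def cross(a,b):
    (o,v),(p,w)=ray(t,a),ray(s,b)
    A=np.c_[v,-w]; k=np.linalg.lstsq(A,p-o,rcond=None)[0]
    return (o+k[0]*v+p+k[1]*w)/2, np.linalg.norm(o+k[0]*v-p-k[1]*w)
# steel by hand-read ends (crop/scale+offset)
ct=lambda x,y:(x/3.8+120-.37,y/3.8+155-.37); cs=lambda x,y:(x/3+175-.33,y/3+160-.33)
for nm,a,b in(('far journal tip',ct(256,47),cs(98,310)),('near tip',ct(238,277),cs(335,370)),
  ('far shoulder',ct(253,96),cs(149,325)),('near shoulder',ct(243.5,226),cs(281,357))):
    print(nm,*cross(a,b),'z42:',onz(t,a,.042)[:2],onz(s,b,.042)[:2])
# V-block tops: dark pixels in fixture
for d,nm,roi in((t,'top',(260,330,170,260)),(s,'side',(250,345,160,215))):
    x0,x1,y0,y1=roi
    hsv=cv2.cvtColor(d['pixels'],cv2.COLOR_BGR2HSV)[y0:y1,x0:x1]
    m=cv2.inRange(hsv,(105,120,40),(130,255,255))
    c=max(cv2.findContours(m,0,1)[0],key=cv2.contourArea); q=cv2.boxPoints(cv2.minAreaRect(c))+[x0,y0]
    W=np.array([onz(d,p,.01)[:2] for p in q]); print(nm,q,W)
    E=[(W[i]+W[i-1])/2 for i in range(4)]
    for i in(0,1):
        v=E[i]-E[i+2]; print(' axis len',np.linalg.norm(v),'yaw',np.degrees(np.arctan2(v[1],v[0]))%180,'c',(E[i]+E[i+2])/2)
R=cv2.Rodrigues(get_state()['tool_rot'])[0]; print('tool x yaw',np.degrees(np.arctan2(R[1,0],R[0,0])),R)
d=t; im=cv2.resize(t['pixels'][165:260,255:335],None,fx=6,fy=6,interpolation=cv2.INTER_CUBIC)
cv2.imwrite('pics/vb.png',cv2.convertScaleAbs(im,alpha=2.2))
E
python3 m.py
```

```text
far journal tip [0.6418 0.1367 0.0394] 0.000350374399625863 z42: [0.6414 0.1362] [0.6404 0.1384]
near tip [0.4594 0.1156 0.0416] 0.002178228197140213 z42: [0.4583 0.1154] [0.4605 0.116 ]
far shoulder [0.602  0.1317 0.0372] 0.0009301884827126411 z42: [0.6016 0.131 ] [0.5996 0.135 ]
near shoulder [0.4997 0.1194 0.0394] 0.0023098214369062973 z42: [0.4983 0.1187] [0.5001 0.1213]
top [[269.5692 187.7538]
 [303.8385 178.4077]
 [320.6385 240.0077]
 [286.3692 249.3538]] [[ 0.6238 -0.1217]
 [ 0.6698 -0.2223]
 [ 0.4894 -0.2981]
 [ 0.4456 -0.1998]]
 axis len 0.10907316135713115 yaw 114.2757968577265 c [ 0.5572 -0.2105]
 axis len 0.19512023752981306 yaw 23.23586340743262 c [ 0.5572 -0.2105]
side [[259.423  203.965 ]
 [260.0148 177.3337]
 [333.5785 178.9684]
 [332.9867 205.5997]] [[ 0.6275 -0.1172]
 [ 0.6709 -0.2183]
 [ 0.4793 -0.2998]
 [ 0.4483 -0.1932]]
 axis len 0.11029371943746782 yaw 109.72778996470308 c [ 0.5565 -0.2071]
 axis len 0.20141490907581314 yaw 23.025128299880787 c [ 0.5565 -0.2071]
tool x yaw 72.25127063627495 [[ 0.3048  0.9524 -0.0005]
 [ 0.9524 -0.3048 -0.0017]
 [-0.0017  0.0001 -1.    ]]
```

View pics/vb.png

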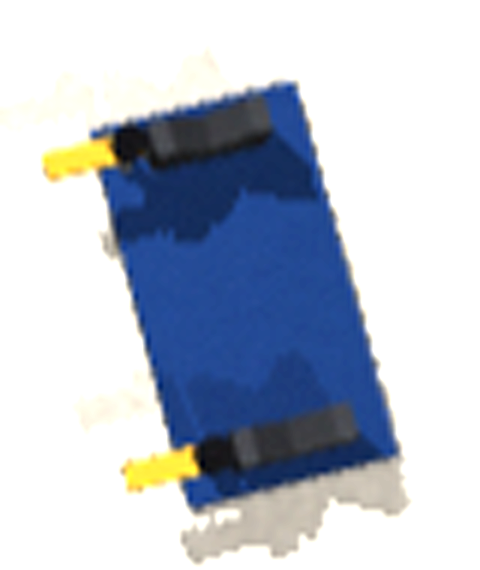

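Roller: centre about (0.550, 0.126), yaw 6.7°, tip-to-tip 183.6 mm, so it fits. V-block: yaw about 23.1°, centre about (0.557, -0.209). The tool goes above the roller now with a -155.6° turn, which keeps margin on joint 7.

Call:
{"op": "carry_out", "data": {"motion": [[[0.352,-0.492,-0.06],-2.716],[[0.352,-0.492,-0.06],-2.716],[[0.352,-0.492,-0.06],-2.716],[[0.352,-0.492,-0.06],-2.716],[[0.352,-0.492,-0.06],-2.716],[[0.352,-0.492,-0.06],-2.716],[[0.352,-0.492,-0.06],-2.716],[[0.352,-0.492,-0.06],-2.716],[[0.352,-0.492,-0.06],-2.716],[[0.352,-0.492,-0.06],-2.716],[[0.352,-0.492,-0.06],-2.716],[[0.352,-0.492,-0.06],-2.716],[[0.352,-0.492,-0.06],-2.716],[[0.352,-0.492,-0.06],-2.716],[[0.352,-0.492,-0.06],-2.716],[[0.352,-0.492,-0.06],-2.716],[[0.352,-0.492,-0.06],-2.716],[[0.352,-0.492,-0.06],-2.716],[[0.352,-0.492,-0.06],-2.716],[[0.352,-0.492,-0.06],-2.716]], "grip": -1}}

```text
time: 2.1
position: [0.5499, 0.1271, 0.1623]
tool_rot: [2.349, -2.085, -0.0]
ft_force: [-0.2, -0.3, 0.6]
grip_width: 1.002
```

Run:
```python
from h import *
np.set_printoptions(precision=4,suppress=True)
t=dict(np.load('top0.npz'))
f=lambda x,y:((x+.5)/6+255-.5,(y+.5)/6+165-.5)
a,b=onz(t,f(207,130),.036),onz(t,f(291,434),.036); v=a-b
print('V',a,b,(a+b)/2,np.linalg.norm(v),np.degrees(np.arctan2(v[1],v[0])))
q=get_state(); R=cv2.Rodrigues(q['tool_rot'])[0]; print(q['position'],np.degrees(np.arctan2(R[1,0],R[0,0])),q['joint_positions'],q['time'],R[:,2])
d=grab('side','s1.png')
P=q['position']; g=P-R[:,2]*0
cv2.imwrite('pics/s1c.png',cv2.resize(d['pixels'][130:384,130:400],None,fx=2.2,fy=2.2,interpolation=cv2.INTER_CUBIC))
```

```text
V [ 0.6326 -0.1792  0.036 ] [ 0.4879 -0.2418  0.036 ] [ 0.5602 -0.2105  0.036 ] 0.15769805145680868 23.389322255294818
[0.5499 0.1271 0.1623] -83.18876390653578 [-0.7784  0.1924  0.5683  1.7659 -0.1098  1.2156 -1.6321] 2.1 [-0.0006 -0.0003 -1.    ]
```

View pics/s1c.png

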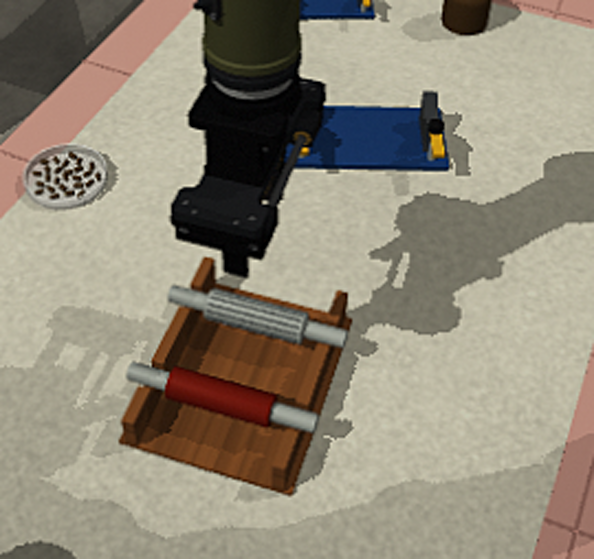

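View: the gripper is over the ribbed roller in the rack (crop (255,310)), with fingers straddling it; the rubber roller is clear at (220,395). The V bottoms read 157.7 mm apart (expected 158), yaw 23.4°. Descending.

Call:
{"op": "carry_out", "data": {"motion": [[[0,-0.001,-0.02],0],[[0,-0.001,-0.04],0],[[0,-0.001,-0.06],0],[[0,-0.001,-0.08],0],[[0,-0.001,-0.1],0],[[0,-0.001,-0.115],0],[[0,-0.001,-0.125],0],[[0,-0.001,-0.132],0],[[0,-0.001,-0.138],0],[[0,-0.001,-0.138],0],[[0,-0.001,-0.138],0]]}}

```text
time: 3.25
position: [0.5506, 0.1261, 0.025]
tool_rot: [-2.346, 2.089, -0.001]
ft_force: [0.6, 0.3, 0.0]
grip_width: 0.999
```

Call:
{"op": "carry_out", "data": {"motion": [[[0,0,0],0],[[0,0,0],0],[[0,0,0],0],[[0,0,0],0],[[0,0,0],0],[[0,0,0],0],[[0,0,0],0],[[0,0,0],0],[[0,0,0],0],[[0,0,0],0]], "grip": 1, "squeeze": 40}}

```text
time: 4.25
position: [0.5502, 0.1261, 0.0246]
tool_rot: [2.346, -2.089, 0.0]
ft_force: [-0.2, 0.2, -0.2]
grip_width: 0.358
```

Opening is 31 mm, so it holds the barrel. Lifting slowly.

Call:
{"op": "carry_out", "data": {"motion": [[[0,0,0.005],0],[[0,0,0.012],0],[[0,0,0.022],0],[[0,0,0.035],0],[[0,0,0.05],0],[[0,0,0.07],0],[[0,0,0.09],0],[[0,0,0.105],0],[[0,0,0.115],0],[[0,0,0.12],0],[[0,0,0.12],0],[[0,0,0.12],0]]}}

```text
time: 5.45
position: [0.5496, 0.126, 0.1438]
tool_rot: [2.345, -2.088, -0.001]
ft_force: [0.2, -0.2, -5.5]
grip_width: 0.355
```

Run:
```python
from h import *
np.set_printoptions(precision=4,suppress=True)
q=get_state(); R=cv2.Rodrigues(q['tool_rot'])[0]; print(q['position'],np.degrees(np.arctan2(R[1,0],R[0,0])),q['grip_width'],q['ft_force'],q['torque'])
d=grab('side','s2.png'); np.savez('side2.npz',**d)
c=q['position']+[0,0,.019]; print(proj(d,c))
cv2.imwrite('pics/s2c.png',cv2.resize(d['pixels'][180:330,160:340],None,fx=4,fy=4,interpolation=cv2.INTER_CUBIC))
```

```text
[0.5496 0.126  0.1438] -83.36245954120064 0.35459892964361306 [ 0.1557 -0.2163 -5.4699] [-0.0149  0.1448 -0.0061]
[[246.2333 234.8237]]
```

View pics/s2c.png

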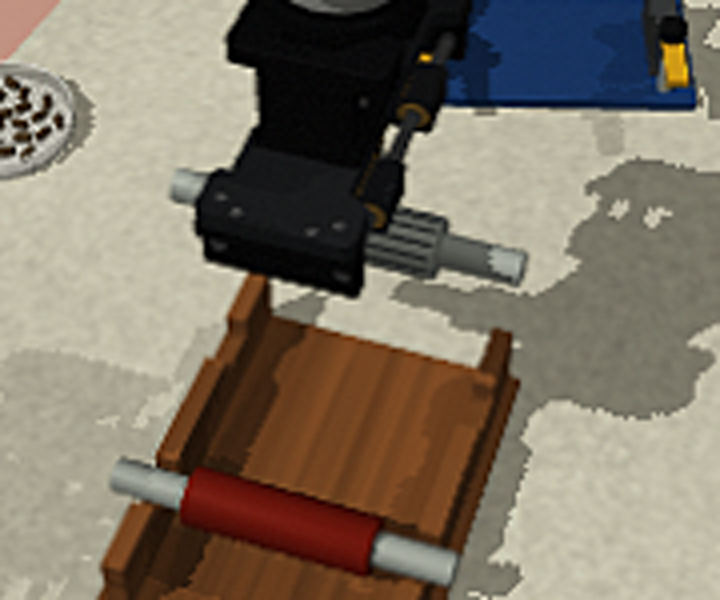

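Lifted: the roller hangs in the gripper (near tip at crop (524,266), far tip (174,186)) and the rubber one is undisturbed. The y moment (0.14 Nm) could mean an off-centre grip, so I'm checking against the tips.

Run:
```python
from h import *
np.set_printoptions(precision=4,suppress=True)
d=dict(np.load('side2.npz')); q=get_state(); R=cv2.Rodrigues(q['tool_rot'])[0]
c=q['position']+[0,0,.019]; ax=R[:,1]; print(ax)
for k in(-.092,.05,-.05,.092): 
    p=proj(d,c+k*ax)[0]; print(k,p,((p-[160,180])+.5)*4-.5)
# fit axis in vertical plane containing ax: intersect tip rays with the plane
n=np.cross(ax,[0,0,1])
T=[]
for u in((178,187),(521,266)):
    o,v=ray(d,((u[0]+.5)/4+160-.5,(u[1]+.5)/4+180-.5)); P=o+v*((c-o)@n)/(v@n); T.append(P); print(P,(P-c)@ax)
T=np.array(T); print(np.linalg.norm(T[0]-T[1]),'mid off',(T.mean(0)-c)@ax,'dz',T[:,2]-c[2])
for i in range(4): print(get_state()['torque'])
```

```text
[-0.9933 -0.1156  0.0018]
-0.092 [203.6249 224.5811] [175.9996 179.8242]
0.05 [270.3382 240.6748] [442.8527 244.1992]
-0.05 [222.8384 229.2463] [252.8537 198.4854]
0.092 [290.9671 245.5916] [525.3685 263.8665]
[0.6402 0.1365 0.1574] -0.09129009647957267
[0.4602 0.1155 0.1605] 0.08993139253200802
0.18124235516121123 mid off -0.0006793519737823819 dz [-0.0052 -0.0021]
[-0.0128  0.1283  0.0346]
[-0.0128  0.1283  0.0346]
[-0.0128  0.1283  0.0346]
[-0.0128  0.1283  0.0346]
```

The roller is centred within 1 mm and level within about 1°. Carrying it over the larger V-block.

Call:
{"op": "carry_out", "data": {"motion": [[[0,-0.006,0],0.005],[[0,-0.02,0],0.015],[[0.001,-0.04,0],0.03],[[0.001,-0.064,0],0.05],[[0.002,-0.09,0],0.075],[[0.003,-0.117,0],0.1],[[0.004,-0.145,0],0.125],[[0.005,-0.173,0],0.15],[[0.006,-0.201,0],0.175],[[0.007,-0.228,0],0.2],[[0.007,-0.254,0],0.225],[[0.008,-0.278,0],0.245],[[0.009,-0.299,0],0.262],[[0.0095,-0.316,0],0.277],[[0.0095,-0.328,0],0.287],[[0.0095,-0.334,0],0.29],[[0.0095,-0.3355,0],0.291],[[0.0095,-0.3355,0],0.291],[[0.0095,-0.3355,0],0.291]]}}

```text
time: 7.4
position: [0.5599, -0.2083, 0.1444]
tool_rot: [-2.625, 1.725, 0.001]
ft_force: [-1.2, -0.0, -5.9]
grip_width: 0.357
```

Call:
{"op": "carry_out", "data": {"motion": [[[0,0,-0.01],0],[[0,0,-0.03],0],[[0,0,-0.05],0],[[0,0,-0.065],0],[[0,0,-0.07],0],[[0,0,-0.07],0],[[0,0,-0.07],0]]}}

```text
time: 8.1
position: [0.5604, -0.2097, 0.0753]
tool_rot: [-2.624, 1.727, -0.002]
ft_force: [-0.1, 0.0, -5.6]
grip_width: 0.357
```

Run:
```python
from h import *
np.set_printoptions(precision=4,suppress=True)
q=get_state(); R=cv2.Rodrigues(q['tool_rot'])[0]; print(q['position'],np.degrees(np.arctan2(R[1,0],R[0,0]))+90,q['grip_width'],q['ft_force'],q['torque'])
f=lambda im:cv2.convertScaleAbs(cv2.resize(im,None,fx=4,fy=4,interpolation=cv2.INTER_CUBIC),alpha=1.8)
a=grab('top','t3.png')['pixels'][165:260,250:345]; b=grab('side','s3.png')['pixels'][135:230,245:345]
cv2.imwrite('pics/c3.png',np.hstack([f(a),f(b)]))
```

```text
[ 0.5604 -0.2097  0.0753] 23.309828098847817 0.35663274596264544 [-0.1488  0.0233 -5.6419] [-0.1356  0.0909 -0.0433]
```

View pics/c3.png

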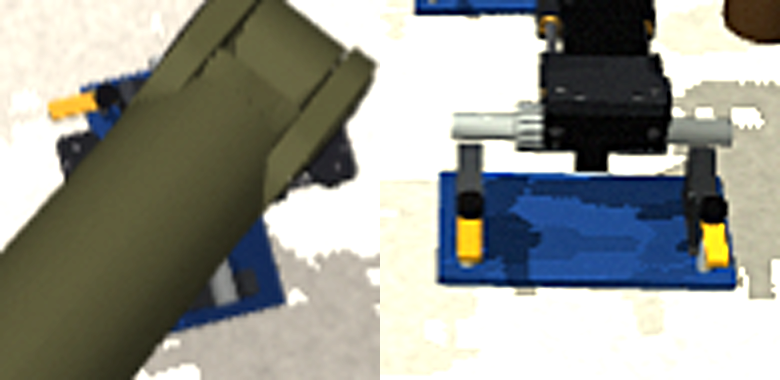

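Run:
```python
from h import *
np.set_printoptions(precision=4,suppress=True)
d=grab('side'); q=get_state(); R=cv2.Rodrigues(q['tool_rot'])[0]; c=q['position']+[0,0,.0174]; ax=R[:,1]
V=np.array([.5595,-.2097,0]); 
f=lambda u:((u[0]-380+.5)/4+245-.5,(u[1]+.5)/4+135-.5)
n=np.cross(ax,[0,0,1]); T=[]
for u in((453.5,125.5),(731.5,131)):
    o,v=ray(d,f(u)); P=o+v*((c-o)@n)/(v@n); T.append(P)
T=np.array(T); print(T,np.linalg.norm(T[0]-T[1]),'mid along',(T.mean(0)-c)@ax,T[:,2]-c[2],ax)
# block outlines at top z=.056 measured in side view: top-edge corners
yaw=np.radians(23.3); X=np.array([np.cos(yaw),np.sin(yaw),0]);Y=np.array([-X[1],X[0],0])
for x in(.088,.07,-.07,-.088):
    for y in(.03,):
        p=proj(d,V+x*X+y*Y+[0,0,.056])[0]; print(x,(p-[245,135]+.5)*4-.5+[380,0])
```

```text
[[ 0.6437 -0.1738  0.0915]
 [ 0.4762 -0.246   0.0915]] 0.18242868028534198 mid along 0.0005664964758878187 [-0.0015 -0.0015] [-0.9184 -0.3957 -0.0015]
0.088 [457.5248 197.019 ]
0.07 [485.0349 197.5379]
-0.07 [698.3641 201.6615]
-0.088 [725.6293 202.2015]
```

Predicted block edges match the picture (457–485 and 698–725 px) and the roller's mid is within 1 mm, so alignment is good. Lowering to just above contact.

Call:
{"op": "carry_out", "data": {"motion": [[[0,0,-0.008],0],[[0,0,-0.016],0],[[0,0,-0.024],0],[[0,0,-0.03],0],[[0,0,-0.034],0],[[0,0,-0.037],0],[[0,0,-0.039],0],[[0,0,-0.04],0],[[0,0,-0.04],0]]}}

```text
time: 9.15
position: [0.5598, -0.2095, 0.0346]
tool_rot: [2.624, -1.727, 0.0]
ft_force: [0.4, -0.6, -6.5]
grip_width: 0.36
```

Call:
{"op": "carry_out", "data": {"motion": [[[0,0,-0.0005],0],[[0,0,-0.001],0],[[0,0,-0.0015],0],[[0,0,-0.002],0],[[0,0,-0.002],0]]}}

```text
time: 9.65
position: [0.5596, -0.2094, 0.0325]
tool_rot: [2.624, -1.727, -0.0]
ft_force: [-0.3, 0.1, -7.6]
grip_width: 0.361
```

Call:
{"op": "carry_out", "data": {"motion": [[[0,0,-0.0005],0],[[0,0,-0.001],0],[[0,0,-0.001],0],[[0,0,-0.001],0]]}}

```text
time: 10.05
position: [0.5599, -0.2097, 0.0317]
tool_rot: [2.624, -1.727, 0.001]
ft_force: [0.4, -1.4, -5.8]
grip_width: 0.358
```

Call:
{"op": "carry_out", "data": {"motion": [[[0,0,-0.0005],0],[[0,0,-0.001],0],[[0,0,-0.001],0],[[0,0,-0.001],0]]}}

```text
time: 10.45
position: [0.5601, -0.21, 0.0313]
tool_rot: [-2.624, 1.727, -0.002]
ft_force: [-1.8, -0.6, 1.8]
grip_width: 0.355
```

Contact shows at the expected height (load now carried). A touch more to make sure it is bedded.

Call:
{"op": "carry_out", "data": {"motion": [[[0,0,-0.0005],0],[[0,0,-0.0005],0],[[0,0,-0.0005],0]]}}

```text
time: 10.75
position: [0.5601, -0.21, 0.0313]
tool_rot: [-2.624, 1.727, -0.002]
ft_force: [-3.7, 0.1, 5.7]
grip_width: 0.356
```

Run:
```python
from h import *
np.set_printoptions(precision=4,suppress=True)
q=get_state(); print(q['position'],q['ft_force'],q['torque'])
b=grab('side','s4.png')['pixels'][150:230,245:345]
cv2.imwrite('pics/c4.png',cv2.convertScaleAbs(cv2.resize(b,None,fx=7,fy=7,interpolation=cv2.INTER_CUBIC),alpha=1.8))
```

```text
[ 0.5601 -0.21    0.0313] [-3.7055  0.1026  5.7199] [-0.2425  0.7024  0.1384]
```

View pics/c4.png

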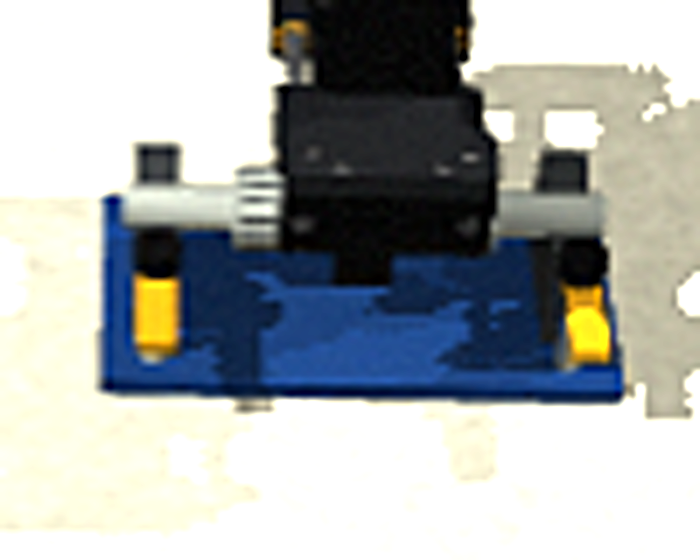

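Both journals lie in the Vs (crop (157,205) and (565,210)), with the barrel between the blocks. The moment hints that the near end carries more, so I'm easing the squeeze first so the roller settles, then opening gradually.

Call:
{"op": "carry_out", "data": {"motion": [[[0,0,-0.0003],0],[[0,0,-0.0003],0],[[0,0,-0.0003],0],[[0,0,-0.0003],0]], "squeeze": 8}}

```text
time: 11.2
position: [0.5602, -0.2099, 0.0312]
tool_rot: [-2.623, 1.728, -0.002]
ft_force: [-3.2, -0.1, 7.2]
grip_width: 0.367
```

Call:
{"op": "carry_out", "data": {"motion": [[[0,0,0],0],[[0,0,0],0],[[0,0,0],0],[[0,0,0],0]], "squeeze": 3}}

```text
time: 11.6
position: [0.5605, -0.2098, 0.0302]
tool_rot: [-2.624, 1.727, -0.003]
ft_force: [0.2, -1.8, 4.2]
grip_width: 0.367
```

Call:
{"op": "carry_out", "data": {"motion": [[[0,0,0],0],[[0,0,0],0],[[0,0,0],0],[[0,0,0],0],[[0,0,0],0]], "grip": 0.1}}

```text
time: 12.1
position: [0.5595, -0.2092, 0.0295]
tool_rot: [2.624, -1.727, -0.001]
ft_force: [-0.6, -0.4, 0.5]
grip_width: 0.451
```

Call:
{"op": "carry_out", "data": {"motion": [[[0,0,0],0],[[0,0,0],0],[[0,0,0],0],[[0,0,0],0],[[0,0,0],0],[[0,0,0],0],[[0,0,0],0]], "grip": -0.7}}

```text
time: 12.8
position: [0.5597, -0.2094, 0.0298]
tool_rot: [2.624, -1.727, 0.0]
ft_force: [0.9, -0.7, -0.3]
grip_width: 0.84
```

Open and force-free. Retreating straight up, then aside for a clear view.

Call:
{"op": "carry_out", "data": {"motion": [[[0,0,0.005],0],[[0,0,0.015],0],[[0,0,0.03],0],[[0,0,0.05],0],[[0,0,0.075],0],[[0,0,0.1],0],[[0,0,0.13],0],[[0,0,0.16],0],[[0,0,0.19],0],[[0,0.03,0.2],0],[[0,0.06,0.2],0],[[0,0.1,0.2],0],[[0,0.14,0.2],0],[[0,0.18,0.2],0],[[0,0.22,0.2],0],[[0,0.26,0.2],0],[[0,0.3,0.2],0],[[0,0.33,0.2],0],[[0,0.34,0.2],0],[[0,0.34,0.2],0]]}}

```text
time: 14.8
position: [0.5597, 0.1318, 0.2306]
tool_rot: [-2.626, 1.723, -0.001]
ft_force: [0.0, -0.7, 0.7]
grip_width: 0.846
```

Run:
```python
from h import *
f=lambda im:cv2.convertScaleAbs(cv2.resize(im,None,fx=4,fy=4,interpolation=cv2.INTER_CUBIC),alpha=1.8)
t=grab('top','t5.png'); s=grab('side','s5.png'); np.savez('top5.npz',**t); np.savez('side5.npz',**s)
cv2.imwrite('pics/c5.png',np.hstack([f(t['pixels'][165:260,250:345]),f(s['pixels'][135:230,245:345])]))
```

```text
(no output)
```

View pics/c5.png

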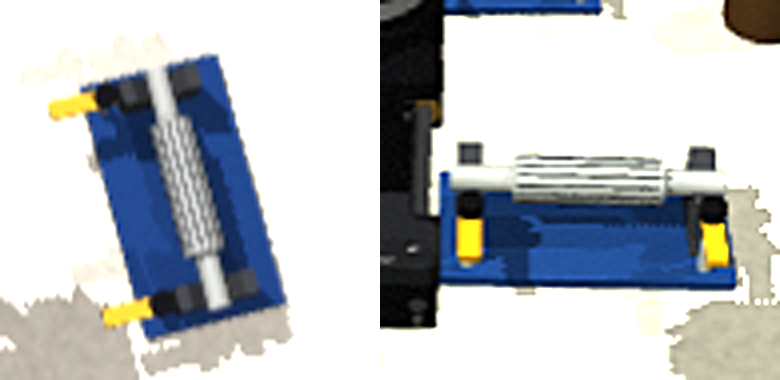

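Both journals sit in the Vs (top crop (162,90) and (213,285)), with the ribbed barrel between the blocks. One numeric check, then I hand in.

Run:
```python
from h import *
np.set_printoptions(precision=4,suppress=True)
t,s=[dict(np.load(n+'5.npz')) for n in('top','side')]
T=[]
for a,b in(((157,69),(452.5,178)),((219,307),(726,183))):
    (o,v),(p,w)=ray(t,((a[0]+.5)/4+249.5,(a[1]+.5)/4+164.5)),ray(s,((b[0]-379.5)/4+244.5,(b[1]+.5)/4+134.5))
    k=np.linalg.lstsq(np.c_[v,-w],p-o,rcond=None)[0]; T.append((o+k[0]*v+p+k[1]*w)/2)
T=np.array(T); v=T[0]-T[1]; print(T,T.mean(0),np.linalg.norm(v),np.degrees(np.arctan2(v[1],v[0])))
r=t['pixels'][165:235,130:165].astype(int); m=(r[...,2]>60)&(r[...,1]<25)&(r[...,0]<30); print('rubber px',np.argwhere(m)[:,::-1].mean(0)+[130,165] if m.any() else None)
r=dict(np.load('top0.npz'))['pixels'][165:235,130:165].astype(int); m=(r[...,2]>60)&(r[...,1]<25)&(r[...,0]<30); print('before',np.argwhere(m)[:,::-1].mean(0)+[130,165])
```

```text
[[ 0.6443 -0.1761  0.0447]
 [ 0.4745 -0.2461  0.0475]] [ 0.5594 -0.2111  0.0461] 0.18362060876167638 22.40434261058176
rubber px None
before [149.7222 194.463 ]
```

```bash
python3 -c "
from h import *
print(get_state()['time']); print(ticket.close_job())"
```

```text
14.9
the job is handed in; nothing more can be done
None
```

The steel roller is in the larger V-block, bedded in both Vs with the thick part between the blocks. I lowered it until the load came off the gripper. Then I eased the grip in stages, opened it and backed the arm away. The job was handed in at 14.9 s.

**Last checks**
- **Length and position:** the roller measures 183.6 mm tip to tip, with its middle at (0.559, -0.211). The V centre is at about (0.560, -0.210).
- **Angle:** the roller's yaw is 22.4°, against about 23.3° for the block. I take the difference as reading error.
- **Height:** the axis measured 46 mm, against the 49 mm expected. The same two-camera method also read about 2.5 mm low when the roller was in the rack, so this fits a bedded roller.
- **Moment at contact:** it suggested the near end touched first. After release, the force was about zero and the roller looked bedded in both Vs.

**Not confirmed at the end:** my colour check for the rubber roller found no pixels, probably because the parked arm blocked the view. I last saw it undisturbed in the rack after lifting the steel roller; after that the arm went over the rack only at about 0.23 m height.

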